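Move the spice shakers from the drying rack to the serving caddy, in order

TASK

Move the four spice shakers from the grey drying rack into the empty steel caddy, one in each compartment, keeping their order as counted from the yellow end: the shaker nearest the rack's yellow end goes into the compartment nearest the caddy's yellow end, the next one beside it, and so on (the caddy's yellow end may be on either side). Stand each one upright and flat on the compartment floor, and do not tip any over.

Things in the scene. Friction and masses are not known exactly. Their poses are not given: they have to be found in the camera images.
- shaker_red_mid (a point): Spice shaker with a red lid: upright steel cylinder 44 mm in diameter and 90 mm tall (the top 22 mm is the red lid, of the same diameter), about 0.16 kg, loose. The point is its centre, on the axis, 45 mm above its foot; z points up out of the lid.
- shaker_green_mid (a point): Spice shaker with a green lid: upright steel cylinder 44 mm in diameter and 90 mm tall (the top 22 mm is the green lid, of the same diameter), about 0.16 kg, loose. The point is its centre, on the axis, 45 mm above its foot; z points up out of the lid.
- shaker_blue_mid (a point): Spice shaker with a blue lid: upright steel cylinder 44 mm in diameter and 90 mm tall (the top 22 mm is the blue lid, of the same diameter), about 0.16 kg, loose. The point is its centre, on the axis, 45 mm above its foot; z points up out of the lid.
- shaker_white_mid (a point): Spice shaker with a white lid: upright steel cylinder 44 mm in diameter and 90 mm tall (the top 22 mm is the white lid, of the same diameter), about 0.16 kg, loose. The point is its centre, on the axis, 45 mm above its foot; z points up out of the lid.
- coaster_red: Red coaster, 62 mm across, 4 mm thick, fixed on the grey rack (96 mm wide, side rails 19 mm, end caps 30 mm high); the red shaker starts on it. Origin: centre of its underside, 6 mm above the table. +y points along the row to the rack's yellow end (always on the robot's left, +y; the other end is black). The four lie 70 mm apart in a straight row, in any colour order.
- coaster_green: Green coaster, 62 mm across, 4 mm thick, fixed on the grey rack (96 mm wide, side rails 19 mm, end caps 30 mm high); the green shaker starts on it. Origin: centre of its underside, 6 mm above the table. +y points along the row to the rack's yellow end (always on the robot's left, +y; the other end is black). The four lie 70 mm apart in a straight row, in any colour order.
- coaster_blue: Blue coaster, 62 mm across, 4 mm thick, fixed on the grey rack (96 mm wide, side rails 19 mm, end caps 30 mm high); the blue shaker starts on it. Origin: centre of its underside, 6 mm above the table. +y points along the row to the rack's yellow end (always on the robot's left, +y; the other end is black). The four lie 70 mm apart in a straight row, in any colour order.
- coaster_white: White coaster, 62 mm across, 4 mm thick, fixed on the grey rack (96 mm wide, side rails 19 mm, end caps 30 mm high); the white shaker starts on it. Origin: centre of its underside, 6 mm above the table. +y points along the row to the rack's yellow end (always on the robot's left, +y; the other end is black). The four lie 70 mm apart in a straight row, in any colour order.
- caddy: Steel tray, fixed, 74 (x) by 284 (y) by 22 mm high, with four empty square compartments in a row, centred at x = 0, y = -105, -35, +35, +105 mm, each 66 mm square inside; floor 4 mm above the underside, walls 4 mm thick, 18 mm above the floor. One end cap is yellow, one black, both 30 mm high. Origin: centre of its underside, on the table; z up.
- yellow_end: Yellow end cap of the caddy, a fixed block 80 x 22 x 30 mm, 155 mm from the caddy's centre along the caddy's y axis, at +y in some starts and at -y in others. It marks the end to count from. Origin at the centre of its underside; axes parallel to the caddy's.
There are look-alikes about, which are no part of the job. Leave any orange look-alike of the part that bears shaker_green_mid alone.

How it is judged:
At the end, for the whole second after the job is handed in: Each shaker stands in the caddy compartment whose place from the caddy's yellow end equals that of its coaster from the rack's yellow end: inside it (15 mm across the row), on its floor (centre 43 to 55 mm above the caddy's underside), upright within 0.12 rad, at rest (x of shaker_red_mid in the frame of caddy between -0.015 and 0.015 m and y of shaker_red_mid in the frame of caddy between -0.12 and 0.12 m and z of shaker_red_mid in the frame of caddy between 0.043 and 0.055 m and angle between each of shaker_red_mid, shaker_green_mid, shaker_blue_mid, shaker_white_mid's own z axis and vertical below 0.12 rad and linear speed of each of shaker_red, shaker_green, shaker_blue, shaker_white below 0.02 m/s and x of shaker_green_mid in the frame of caddy between -0.015 and 0.015 m and y of shaker_green_mid in the frame of caddy between -0.12 and 0.12 m and z of shaker_green_mid in the frame of caddy between 0.043 and 0.055 m and x of shaker_blue_mid in the frame of caddy between -0.015 and 0.015 m and y of shaker_blue_mid in the frame of caddy between -0.12 and 0.12 m and z of shaker_blue_mid in the frame of caddy between 0.043 and 0.055 m and x of shaker_white_mid in the frame of caddy between -0.015 and 0.015 m and y of shaker_white_mid in the frame of caddy between -0.12 and 0.12 m and z of shaker_white_mid in the frame of caddy between 0.043 and 0.055 m and ((y of coaster_green in the frame of coaster_red below 0 m and ((horizontal distance between shaker_red_mid and yellow_end below 0.085 m and horizontal distance between shaker_green_mid and yellow_end above 0.085 m) or (horizontal distance between shaker_red_mid and yellow_end below 0.155 m and horizontal distance between shaker_green_mid and yellow_end above 0.155 m) or (horizontal distance between shaker_red_mid and yellow_end below 0.225 m and horizontal distance between shaker_green_mid and yellow_end above 0.225 m))) or (y of coaster_green in the frame of coaster_red above 0 m and ((horizontal distance between shaker_green_mid and yellow_end below 0.085 m and horizontal distance between shaker_red_mid and yellow_end above 0.085 m) or (horizontal distance between shaker_green_mid and yellow_end below 0.155 m and horizontal distance between shaker_red_mid and yellow_end above 0.155 m) or (horizontal distance between shaker_green_mid and yellow_end below 0.225 m and horizontal distance between shaker_red_mid and yellow_end above 0.225 m)))) and ((y of coaster_blue in the frame of coaster_red below 0 m and ((horizontal distance between shaker_red_mid and yellow_end below 0.085 m and horizontal distance between shaker_blue_mid and yellow_end above 0.085 m) or (horizontal distance between shaker_red_mid and yellow_end below 0.155 m and horizontal distance between shaker_blue_mid and yellow_end above 0.155 m) or (horizontal distance between shaker_red_mid and yellow_end below 0.225 m and horizontal distance between shaker_blue_mid and yellow_end above 0.225 m))) or (y of coaster_blue in the frame of coaster_red above 0 m and ((horizontal distance between shaker_blue_mid and yellow_end below 0.085 m and horizontal distance between shaker_red_mid and yellow_end above 0.085 m) or (horizontal distance between shaker_blue_mid and yellow_end below 0.155 m and horizontal distance between shaker_red_mid and yellow_end above 0.155 m) or (horizontal distance between shaker_blue_mid and yellow_end below 0.225 m and horizontal distance between shaker_red_mid and yellow_end above 0.225 m)))) and ((y of coaster_white in the frame of coaster_red below 0 m and ((horizontal distance between shaker_red_mid and yellow_end below 0.085 m and horizontal distance between shaker_white_mid and yellow_end above 0.085 m) or (horizontal distance between shaker_red_mid and yellow_end below 0.155 m and horizontal distance between shaker_white_mid and yellow_end above 0.155 m) or (horizontal distance between shaker_red_mid and yellow_end below 0.225 m and horizontal distance between shaker_white_mid and yellow_end above 0.225 m))) or (y of coaster_white in the frame of coaster_red above 0 m and ((horizontal distance between shaker_white_mid and yellow_end below 0.085 m and horizontal distance between shaker_red_mid and yellow_end above 0.085 m) or (horizontal distance between shaker_white_mid and yellow_end below 0.155 m and horizontal distance between shaker_red_mid and yellow_end above 0.155 m) or (horizontal distance between shaker_white_mid and yellow_end below 0.225 m and horizontal distance between shaker_red_mid and yellow_end above 0.225 m)))) and ((y of coaster_blue in the frame of coaster_green below 0 m and ((horizontal distance between shaker_green_mid and yellow_end below 0.085 m and horizontal distance between shaker_blue_mid and yellow_end above 0.085 m) or (horizontal distance between shaker_green_mid and yellow_end below 0.155 m and horizontal distance between shaker_blue_mid and yellow_end above 0.155 m) or (horizontal distance between shaker_green_mid and yellow_end below 0.225 m and horizontal distance between shaker_blue_mid and yellow_end above 0.225 m))) or (y of coaster_blue in the frame of coaster_green above 0 m and ((horizontal distance between shaker_blue_mid and yellow_end below 0.085 m and horizontal distance between shaker_green_mid and yellow_end above 0.085 m) or (horizontal distance between shaker_blue_mid and yellow_end below 0.155 m and horizontal distance between shaker_green_mid and yellow_end above 0.155 m) or (horizontal distance between shaker_blue_mid and yellow_end below 0.225 m and horizontal distance between shaker_green_mid and yellow_end above 0.225 m)))) and ((y of coaster_white in the frame of coaster_green below 0 m and ((horizontal distance between shaker_green_mid and yellow_end below 0.085 m and horizontal distance between shaker_white_mid and yellow_end above 0.085 m) or (horizontal distance between shaker_green_mid and yellow_end below 0.155 m and horizontal distance between shaker_white_mid and yellow_end above 0.155 m) or (horizontal distance between shaker_green_mid and yellow_end below 0.225 m and horizontal distance between shaker_white_mid and yellow_end above 0.225 m))) or (y of coaster_white in the frame of coaster_green above 0 m and ((horizontal distance between shaker_white_mid and yellow_end below 0.085 m and horizontal distance between shaker_green_mid and yellow_end above 0.085 m) or (horizontal distance between shaker_white_mid and yellow_end below 0.155 m and horizontal distance between shaker_green_mid and yellow_end above 0.155 m) or (horizontal distance between shaker_white_mid and yellow_end below 0.225 m and horizontal distance between shaker_green_mid and yellow_end above 0.225 m)))) and ((y of coaster_white in the frame of coaster_blue below 0 m and ((horizontal distance between shaker_blue_mid and yellow_end below 0.085 m and horizontal distance between shaker_white_mid and yellow_end above 0.085 m) or (horizontal distance between shaker_blue_mid and yellow_end below 0.155 m and horizontal distance between shaker_white_mid and yellow_end above 0.155 m) or (horizontal distance between shaker_blue_mid and yellow_end below 0.225 m and horizontal distance between shaker_white_mid and yellow_end above 0.225 m))) or (y of coaster_white in the frame of coaster_blue above 0 m and ((horizontal distance between shaker_white_mid and yellow_end below 0.085 m and horizontal distance between shaker_blue_mid and yellow_end above 0.085 m) or (horizontal distance between shaker_white_mid and yellow_end below 0.155 m and horizontal distance between shaker_blue_mid and yellow_end above 0.155 m) or (horizontal distance between shaker_white_mid and yellow_end below 0.225 m and horizontal distance between shaker_blue_mid and yellow_end above 0.225 m))))); the robot touches nothing.
It fails at once if the red shaker is tipped over (more than 0.9 rad) (angle between shaker_red_mid's own z axis and vertical above 0.9 rad).
It fails at once if the green shaker is tipped over (more than 0.9 rad) (angle between shaker_green_mid's own z axis and vertical above 0.9 rad).
It fails at once if the blue shaker is tipped over (more than 0.9 rad) (angle between shaker_blue_mid's own z axis and vertical above 0.9 rad).
It fails at once if the white shaker is tipped over (more than 0.9 rad) (angle between shaker_white_mid's own z axis and vertical above 0.9 rad).
It also fails if it takes over 123 s, if anything falls off the work surface, if the arm or the gripper's body presses on something with over 40 N, if the wrist force passes 120 N, or if a joint passes its speed limit or range.

ROBOT

A 6-joint arm with a two-finger parallel gripper is mounted at the origin on the work surface. World frame = base frame: x ahead of the robot, y to its left, z up, the work surface at z = 0. Lengths are in m, angles in rad, forces in N, time in s.
With the tool pointing down it reaches from about 0.4 to 0.825 m from the base axis. Payload 7 kg.
Tool frame: the origin (TCP) lies on the centre line of the jaws, within the pads' length; the fingertips stand 14 mm ahead of it and the grasp point (between the pads) lies 5 mm behind it (manip.tcp_to_tips is the distance from the TCP to the fingertips, in m); z points along the fingers, y is the direction in which the jaws open and shut (so a half turn about z gives the same grasp; the last joint's range is limited). The gripper opens to 88 mm and grips with 3 to 60 N. Pads are 19 mm wide; open, the fingers measure 130 mm over their backs; the gripper's body (78 mm by 193 mm) begins 47 mm behind the grasp point.
Start: joints at [1.58, 0.359, 0.012, 0, -1.224, -0.288], TCP at [0.186, 0.649, 0.241] pointing down, gripper open.
Joint ranges: [-3.07, 3.07], [-1.43, 2.12], [-1.02, 1.25], [-3.03, 1.67], [-3.05, -0], [-3.03, 3.03]. Speed limits (rad/s): [2.39, 2.39, 3.01, 3.14, 3.14, 3.14].

INTERFACE

Orientations are given as a unit quaternion [w, x, y, z].
In Python, from bench import sense, viewer, manip, finder gives the robot as it stands.
- The arm moves only by the shell command python3 -m creep 'ROWS' [FORCE]. ROWS is JSON, a list of rows, each a list of 7 numbers: the shift along the world's x, y, z in mm, then the turn, a rotation vector about the world's x, y, z in rad, then the opening, from 0 (shut) to 1 (fully open). A call has exactly 5 rows; each row is the pose to reach, as a shift and turn from the pose commanded when the call began; what a row does not reach only later rows make up. A row lasts 1/10 s, in which the tool goes at most 50 mm and 8.59 degrees, less where a joint would pass 70% of its speed; a pose out of reach is approached as far as the arm can. A call with a gripper value outside its range is refused whole. The fingers move at their own pace and stop on an object; FORCE is the grip in N (left out, the last holds). Time passes only in rows, so rows that repeat a pose let the fingers close, or fill a call up. It gives the time, the measured TCP pose, the force and the opening at its end, in the units of the state.
- sense(): the state, without advancing time (a new reading comes with each control period).
- viewer.read_camera(name): name is "scene" or "top" or "wrist"; returns a dict with "image" (400x640x3 uint8, red, green, blue), "fx", "fy", "cx", "cy" (pixels), "k1" (the pictures are not rectified: a ray, as slopes to the right and down, at radius r is drawn at 1 + k1 r^2 times it, then the intrinsics apply), "position" and "rotation" of the camera in the world. Camera axes: x right, y up, looking along -z (the intrinsics and any distortion apply to the point x, -y, -z); pixel columns grow to the right and rows downward; lengths in m; the calibration is good to about 2 mm. A picture is of the moment at which its call begins. There is no depth.
- manip.sign_off(): hands the job in, once; it reports no verdict.
Trained networks look in the newest picture that a camera, given by its name, has taken for a name from the list of things; names that differ only in an ending like _2 or _b are one class to them, and where a whole thing is asked for, a point or a joint stands for the part that bears it (a point fixed in the world has none). Each returns a list of dicts, best first, with "p" (0 to 1); they miss things now and then, are a little off and sometimes report something else, mostly with a low value. They report only what shows in the picture. A call takes as long as a camera call. They do not tell look-alikes from the thing itself.
- finder.spot_in(camera, thing): "bbox" ([left, top, right, bottom] in pixels, round what is visible of it).
- finder.silhouettes(camera, thing): "mask" (400x640 bool, what is visible of it) and "bbox" ([left, top, right, bottom] in pixels, round what is visible of it).
- finder.place_of(camera, thing): "uv" ([column, row] in pixels: a listed point, or the origin of a listed thing).
The state is a dict: "time": time; "joints": joint angles; "qd": joint speeds; "joint_torque": joint torques, N m; "position": TCP position; "orientation": TCP orientation; "contact_force": force on the tool from outside, world axes, zero at the start; "wrist_torque": the same for the moment, N m; "grip_width": finger opening in m.
Only numpy, scipy, OpenCV 4.12 (cv2) and the standard library are available. Lean on these libraries where they do the work, as an engineer would, in place of code of your own. Each camera call takes 0.05 s, during which the arm holds its last target.

## Working session

There is one attempt and no reset: what is moved stays moved. The work goes in short steps, Python scripts to look and compute and a shell command to move; the robot and the scene stay as the last step left them, time stands still between calls to the robot, and variables do not carry over. Pictures are saved under pics/ and viewed, and the job is handed in when it is done.

```bash
ls; mkdir -p pics; python3 - <<'E'
from bench import sense, viewer, manip, finder
import cv2
s=sense(); print(s['time'],s['position'],s['orientation'],s['grip_width'],manip.tcp_to_tips)
for n in ['scene','top']:
    c=viewer.read_camera(n); cv2.imwrite(f'pics/{n}0.png',c['image'][:,:,::-1])
    print(n,{k:v for k,v in c.items() if k!='image'})
E
```

```text
pics
0.0 [0.18565062 0.64846544 0.2396082 ] [ 8.47947755e-04  9.90288852e-01 -1.39022542e-01 -5.85820271e-05] 0.08731618417307163 0.014
scene {'fx': 503.5587339238769, 'fy': 503.5587339238769, 'cx': 322.0900915849012, 'cy': 204.43294942124288, 'k1': -0.032509804437986956, 'position': array([ 1.23159459, -0.09104203,  0.83104454]), 'rotation': array([0.69649678, 0.28717508, 0.25822252, 0.6047676 ])}
top {'fx': 440.9344960252299, 'fy': 440.9344960252299, 'cx': 320.27806544564214, 'cy': 196.83043832128138, 'k1': -0.0611891568662395, 'position': array([0.27323533, 0.00737983, 1.25131822]), 'rotation': array([ 0.71122009,  0.05572765, -0.05506611, -0.69859011])}
```

View pics/scene0.png

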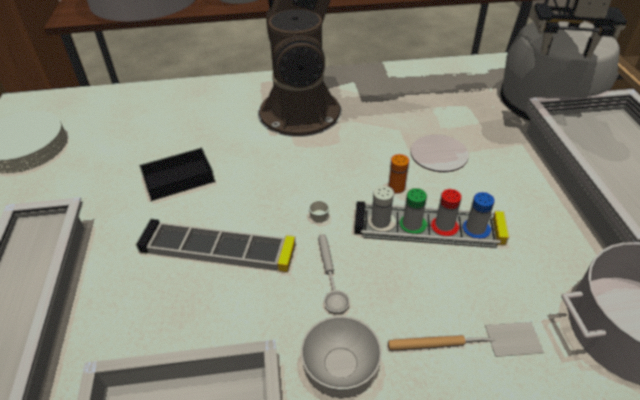

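View pics/top0.png

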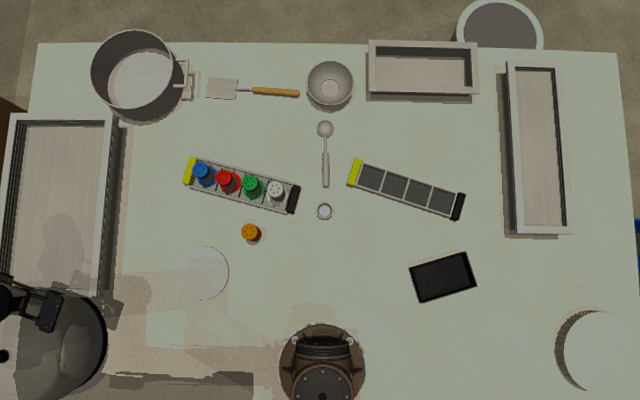

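The top view shows the rack at left, with its yellow end at (189,170). From that end the shakers are blue (201,171), red (227,180), green (251,185) and white (276,188). The caddy's yellow end is at (354,172) and its black end at (458,206). The orange shaker (251,232) is the look-alike, so I'll leave it alone.

```bash
cat > h.py <<'E'
from bench import sense, viewer, manip, finder
import numpy as np, cv2
from scipy.spatial.transform import Rotation as R
def rot(q): return R.from_quat([q[1],q[2],q[3],q[0]]).as_matrix()
def ray(c,uv):
    K=np.array([[c['fx'],0,c['cx']],[0,c['fy'],c['cy']],[0,0,1]])
    p=cv2.undistortPoints(np.array([[uv]],float),K,np.array([c['k1'],0,0,0,0.]))[0,0]
    return np.array(c['position']), rot(c['rotation'])@np.array([p[0],-p[1],-1])
def onz(c,uv,z):
    o,d=ray(c,uv); return o+d*(z-o[2])/d[2]
def proj(c,P):
    P=np.atleast_2d(P); v=(P-c['position'])@rot(c['rotation']); a=np.c_[v[:,0]/-v[:,2],-v[:,1]/-v[:,2]]
    a=a*(1+c['k1']*(a**2).sum(1))[:,None]
    return a*[c['fx'],c['fy']]+[c['cx'],c['cy']]
def tri(rs):
    A=0;b=0
    for o,d in rs:
        d=d/np.linalg.norm(d);M=np.eye(3)-np.outer(d,d);A=A+M;b=b+M@o
    return np.linalg.solve(A,b)
E
python3 - <<'E'
from h import *
C={n:viewer.read_camera(n) for n in ['scene','top']}
np.set_printoptions(precision=4,suppress=True)
for t,z in [(f'shaker_{k}_mid',.055) for k in ('blue','red','green','white')]+[(f'coaster_{k}',.006) for k in ('blue','red','green','white')]+[('caddy',0),('yellow_end',0)]:
    for n in C:
        for r in finder.place_of(n,t)[:3]:
            if r['p']>.2: print(t,n,round(r['p'],2),np.round(r['uv'],1),onz(C[n],r['uv'],z)[:2])
E
```

```text
shaker_blue_mid scene 0.66 [481.6 210.7] [0.5197 0.3448]
shaker_blue_mid top 0.83 [203.  172.5] [0.5251 0.3378]
shaker_blue_mid top 0.62 [251.5 184.6] [0.4932 0.2008]
shaker_blue_mid top 0.5 [230.8 181.8] [0.5001 0.2587]
shaker_red_mid scene 0.68 [450.1 210.3] [0.5085 0.2777]
shaker_red_mid scene 0.67 [413.2 210. ] [0.4958 0.199 ]
shaker_red_mid top 0.83 [224.3 179.4] [0.5065 0.2771]
shaker_green_mid scene 0.85 [411.4 206.9] [0.486  0.1976]
shaker_green_mid scene 0.7 [396.7 172.8] [0.3708 0.193 ]
shaker_green_mid top 0.77 [250.4 183.8] [0.4954 0.204 ]
shaker_green_mid top 0.76 [251.5 234. ] [0.3569 0.1951]
shaker_white_mid scene 0.55 [381.8 209.6] [0.4846 0.132 ]
shaker_white_mid top 0.71 [277.8 194. ] [0.4682 0.1272]
coaster_blue scene 0.67 [476.3 232.4] [0.5376 0.3367]
coaster_blue scene 0.38 [291.7 257.5] [ 0.549 -0.073]
coaster_blue top 0.4 [207.9 177.4] [0.5212 0.3362]
coaster_blue top 0.39 [204.4 174. ] [0.5311 0.347 ]
coaster_red scene 0.59 [446.6 229.2] [0.5186 0.2748]
coaster_red top 0.58 [230.4 181. ] [0.5117 0.2702]
coaster_green scene 0.58 [412.4 221.5] [0.4846 0.2059]
coaster_green top 0.6 [255.  185.4] [0.5001 0.1986]
coaster_white scene 0.69 [383.2 222.5] [0.4779 0.1402]
coaster_white top 0.52 [275.5 192.3] [0.481  0.1389]
caddy scene 0.86 [216.4 251.2] [ 0.5031 -0.2324]
caddy top 0.9 [400.7 189.7] [ 0.4961 -0.2214]
yellow_end scene 0.91 [290.8 256.5] [ 0.5411 -0.0745]
yellow_end top 0.57 [356.5 174.7] [ 0.5379 -0.0935]
```

```bash
python3 - <<'E'
from h import *
C={n:viewer.read_camera(n) for n in ['scene','top']}
a=C['top']['image'][145:250,175:305]; b=C['top']['image'][145:230,335:475]
c=C['scene']['image'][145:255,345:515];d=C['scene']['image'][210:280,130:305]
for i,x in enumerate([a,b,c,d]): cv2.imwrite(f'pics/crop{i}.png',cv2.resize(x,None,fx=4.5,fy=4.5,interpolation=cv2.INTER_CUBIC)[:,:,::-1])
E
```

```text
(no output)
```

View pics/crop0.png

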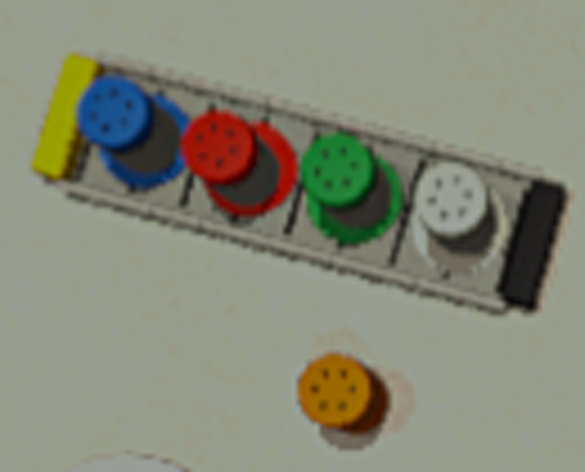

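View pics/crop1.png

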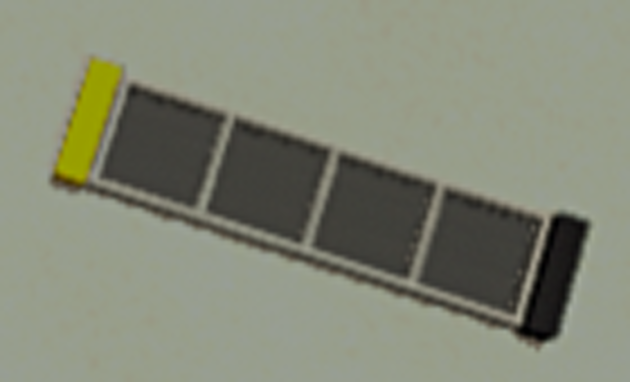

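View pics/crop2.png

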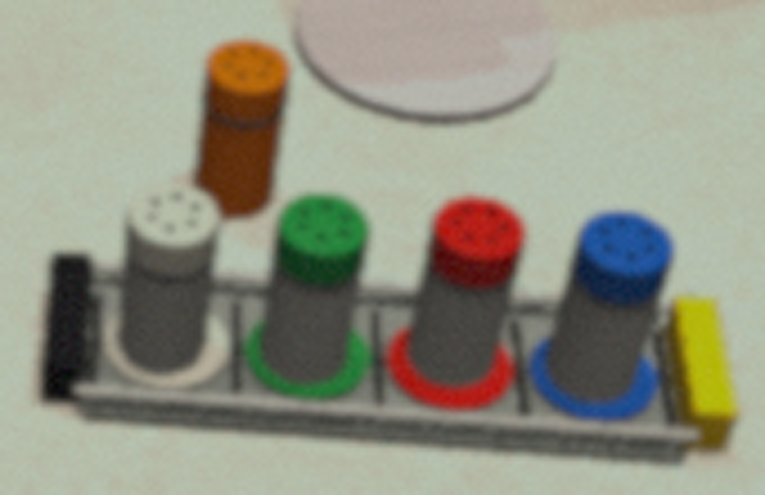

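View pics/crop3.png

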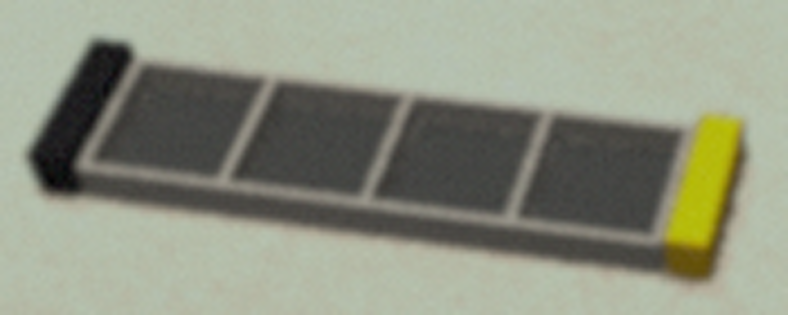

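```bash
python3 - <<'E'
from h import *
np.set_printoptions(precision=4,suppress=True)
C={n:viewer.read_camera(n) for n in ['scene','top']}
px=lambda p,o:(np.array(p)+.5)/4.5-.5+o
T={'blue':(115,107),'red':(219,147),'green':(338,168),'white':(453,200)}
S={'blue':(624,243),'red':(479,228),'green':(323,226),'white':(174,216)}
for k in T:
    t=px(T[k],(175,145)); s=px(S[k],(345,145))
    print(k,onz(C['top'],t,.1)[:2],onz(C['scene'],s,.1)[:2],tri([ray(C['top'],t),ray(C['scene'],s)]))
for n,o,L in [('top',(335,145),[(232,118),(203,210),(334,152),(307,244),(437,186),(411,280)]),('scene',(130,210),[(548,115),(512,217),(405,98),(370,198),(270,83),(228,180)])]:
    P=[onz(C[n],px(p,o),.022)[:2] for p in L]; print(n,np.array(P))
    print('ctr',np.mean(P,0),'yaws',np.arctan2(-(P[0]-P[4])[0],(P[0]-P[4])[1]),np.arctan2(-(P[1]-P[5])[0],(P[1]-P[5])[1]))
E
```

```text
blue [0.5268 0.3338] [0.5275 0.3357] [0.5272 0.3349 0.0996]
red [0.5035 0.27  ] [0.5078 0.2723] [0.5046 0.2723 0.0966]
green [0.492  0.1986] [0.4957 0.2006] [0.4929 0.2004 0.0971]
white [0.474  0.1298] [0.4788 0.1332] [0.475  0.1322 0.0964]
top [[ 0.5461 -0.1764]
 [ 0.4866 -0.1577]
 [ 0.5253 -0.241 ]
 [ 0.4661 -0.2232]
 [ 0.5047 -0.3062]
 [ 0.4444 -0.2885]]
ctr [ 0.4955 -0.2322] yaws -0.30893619927867644 -0.311995172390145
scene [[ 0.4877 -0.154 ]
 [ 0.5487 -0.1728]
 [ 0.4664 -0.2224]
 [ 0.5277 -0.2381]
 [ 0.4467 -0.2883]
 [ 0.507  -0.3048]]
ctr [ 0.4974 -0.2301] yaws -0.2957477412611434 -0.30602901205900535
```

Both views agree to a few mm. The four shakers measure 70 mm apart with tops near z=0.10, and the caddy yaw is −0.305. I'll grip across the row, so the tool turns −π/2 about z while it moves towards blue.

```bash
python3 -m creep '[[22,-20,0,0,0,-0.14,1],[44,-40,0,0,0,-0.28,1],[66,-60,0,0,0,-0.42,1],[88,-80,0,0,0,-0.56,1],[110,-100,0,0,0,-0.7,1]]' 30
python3 -m creep '[[22,-20,0,0,0,-0.14,1],[44,-40,0,0,0,-0.28,1],[66,-60,0,0,0,-0.42,1],[88,-80,0,0,0,-0.56,1],[110,-100,0,0,0,-0.7,1]]'
python3 -m creep '[[30,-30,0,0,0,-0.06,1],[60,-60,0,0,0,-0.12,1],[90,-90,0,0,0,-0.17,1],[121,-114,0,0,0,-0.17,1],[121,-114,0,0,0,-0.17,1]]'
python3 - <<'E'
from h import *
s=sense(); print(s['time'],s['position'],s['orientation'],s['joints'],s['contact_force'])
c=viewer.read_camera('wrist'); cv2.imwrite('pics/w1.png',c['image'][:,:,::-1])
print(c['position'],c['rotation'])
M=[('blue',.527,.335),('red',.505,.2715),('green',.4935,.2),('white',.476,.132)]
for k,x,y in M: print(k,proj(c,[x,y,.1]))
E
```

```text
time: 1.9
position: [0.2965, 0.5481, 0.2407]
orientation: [-0.0, 0.881, -0.473, -0.0]
contact_force: [0.4, -0.0, 0.2]
grip_width: 0.0878
time: 2.4
position: [0.4066, 0.4481, 0.2408]
orientation: [0.0, -0.666, 0.746, 0.0]
contact_force: [0.6, -0.7, 0.4]
grip_width: 0.0875
time: 2.9
position: [0.5295, 0.332, 0.2404]
orientation: [-0.0, -0.601, 0.799, -0.0]
contact_force: [-0.5, -0.5, -0.4]
grip_width: 0.0874
2.9 [0.52952922 0.33196339 0.24040378] [-1.04813693e-04 -6.00783360e-01  7.99411789e-01 -3.67852360e-04] [ 8.72299175e-01  2.77396560e-01 -1.05222019e-01  7.21415947e-04
 -1.18854821e+00 -1.15440327e+00] [-0.53135698 -0.51123829 -0.3770641 ]
[0.50787349 0.25735791 0.38446202] [ 0.13906467 -0.02067781 -0.143523    0.97960941]
blue [[320.57802684 196.07799065]]
red [[324.36453184 129.32578703]]
green [[315.06964968  48.40410215]]
white [[312.4530483 -39.461944 ]]
```

View pics/w1.png

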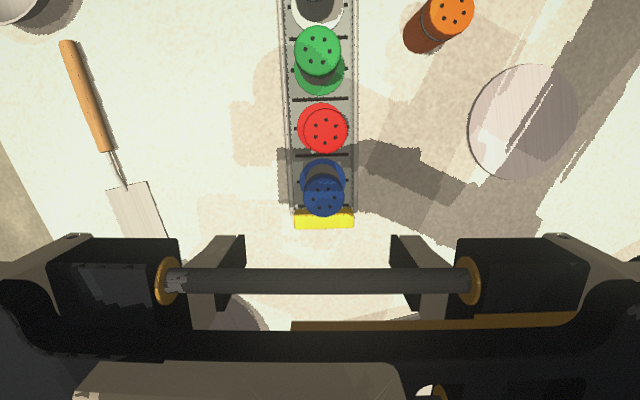

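The wrist view confirms the map: the lids show at blue (324,194), red (324,129) and green (318,51), within about 4 px of where they should be. I'll refine the positions from these.

```bash
python3 - <<'E'
from h import *
c=viewer.read_camera('wrist'); im=cv2.cvtColor(c['image'],cv2.COLOR_RGB2HSV)
cv2.imwrite('pics/w2.png',cv2.resize(c['image'][0:235,260:390],None,fx=2.5,fy=2.5,interpolation=cv2.INTER_CUBIC)[:,:,::-1])
E
```

```text
(no output)
```

View pics/w2.png

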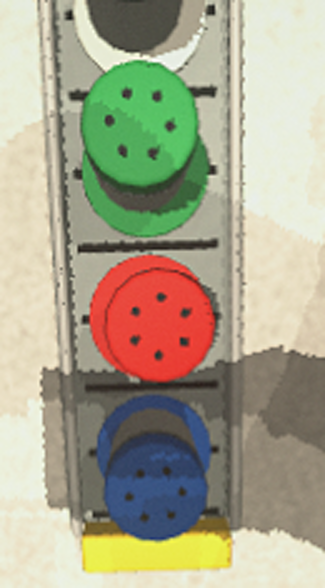

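```bash
python3 - <<'E'
from h import *
c=viewer.read_camera('wrist')
for k,p in [('green',(139,123)),('red',(160,325)),('blue',(156,486))]:
    print(k,onz(c,(260+p[0]/2.5,p[1]/2.5),.1)[:2])
E
```

```text
green [0.49126145 0.2028773 ]
red [0.5034226  0.27411636]
blue [0.52250393 0.33592213]
```

```bash
python3 -m creep '[[-1,0,-25,0,0,0,1],[-1,0,-50,0,0,0,1],[-1,0,-75,0,0,0,1],[-1,0,-100,0,0,0,1],[-1,0,-110,0,0,0,1]]'
python3 - <<'E'
from h import *
s=sense(); print(s['position'])
c=viewer.read_camera('wrist'); cv2.imwrite('pics/w3.png',c['image'][:,:,::-1])
E
```

```text
time: 3.55
position: [0.5239, 0.335, 0.1283]
orientation: [-0.002, -0.603, 0.798, -0.0]
contact_force: [-0.2, 0.2, 0.7]
grip_width: 0.0873
[0.52394294 0.3350039  0.12827354]
```

View pics/w3.png

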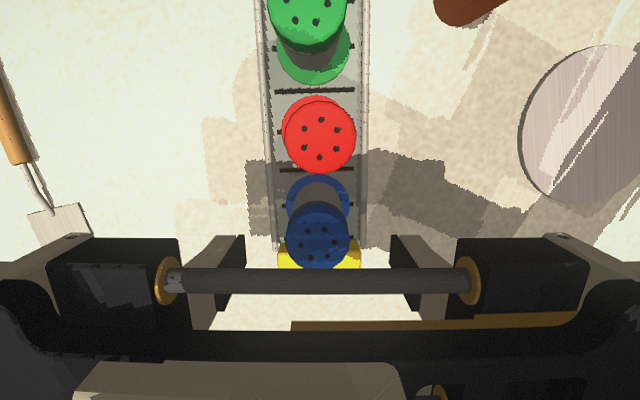

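Blue's lid (318,237) is centred between the jaws, whose midline is near 318. I'll descend and close.

```bash
python3 -m creep '[[0,0,-15,0,0,0,1],[0,0,-30,0,0,0,1],[0,0,-45,0,0,0,1],[0,0,-60,0,0,0,1],[0,0,-62,0,0,0,1]]'
python3 -m creep '[[0,0,0,0,0,0,0.2],[0,0,0,0,0,0,0.2],[0,0,0,0,0,0,0.2],[0,0,0,0,0,0,0.2],[0,0,0,0,0,0,0.2]]' 30
python3 - <<'E'
from h import *
c=viewer.read_camera('wrist'); cv2.imwrite('pics/w4.png',c['image'][:,:,::-1])
E
```

```text
time: 4.1
position: [0.5251, 0.3351, 0.068]
orientation: [-0.001, -0.603, 0.798, -0.0]
contact_force: [-0.9, -0.1, 0.2]
grip_width: 0.0878
time: 4.6
position: [0.5259, 0.3351, 0.069]
orientation: [0.0, -0.602, 0.798, 0.0]
contact_force: [-0.4, 0.2, -0.3]
grip_width: 0.0529
```

View pics/w4.png

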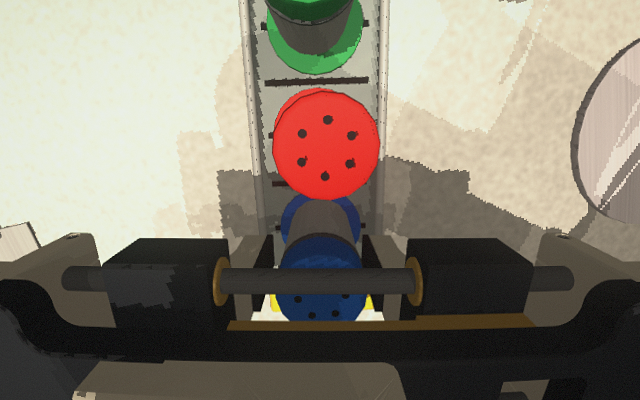

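Still closing (opening 53 mm). I'll let it finish, then lift.

```bash
python3 -m creep '[[0,0,0,0,0,0,0.2],[0,0,0,0,0,0,0.2],[0,0,0,0,0,0,0.2],[0,0,10,0,0,0,0.2],[0,0,25,0,0,0,0.2]]' 30
python3 -m creep '[[0,0,25,0,0,0,0.2],[0,0,50,0,0,0,0.2],[0,0,75,0,0,0,0.2],[0,0,100,0,0,0,0.2],[0,0,105,0,0,0,0.2]]'
python3 - <<'E'
from h import *
c=viewer.read_camera('wrist'); cv2.imwrite('pics/w5.png',c['image'][:,:,::-1])
E
```

```text
time: 5.15
position: [0.5252, 0.3342, 0.0931]
orientation: [-0.001, -0.602, 0.798, -0.0]
contact_force: [0.1, 0.1, -1.8]
grip_width: 0.0436
time: 5.65
position: [0.527, 0.3358, 0.2024]
orientation: [0.003, -0.602, 0.798, 0.0]
contact_force: [0.2, 0.3, -1.6]
grip_width: 0.0436
```

View pics/w5.png

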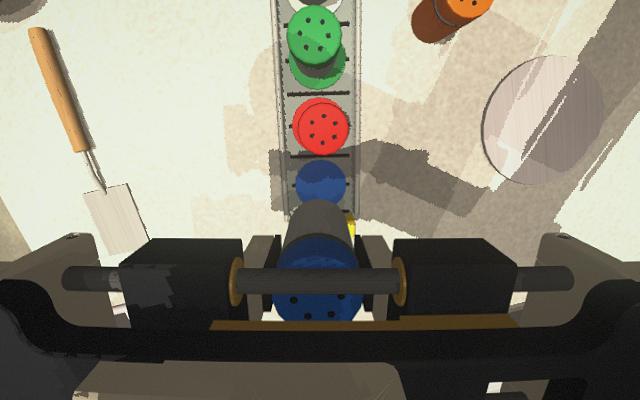

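```bash
python3 -m creep '[[0,-15,0,0,0,0,0.2],[0,-45,0,0,0,0,0.2],[0,-80,0,0,0,0,0.2],[0,-120,0,0,0,0,0.2],[0,-160,0,0,0,0,0.2]]'
python3 -m creep '[[0,-40,0,0,0,0,0.2],[0,-80,0,0,0,0,0.2],[1,-120,0,0,0,0,0.2],[2,-155,0,0,0,0,0.2],[2,-180,0,0,0,0,0.2]]'
python3 -m creep '[[0,-30,0,0,0,0,0.2],[0,-60,0,0,0,0,0.2],[0,-90,0,0,0,0,0.2],[0,-116,0,0,0,0,0.2],[0,-126,0,0,0,0,0.2]]'
python3 -m creep '[[0,0,-20,0,0,0,0.2],[0,0,-45,0,0,0,0.2],[0,0,-70,0,0,0,0.2],[0,0,-85,0,0,0,0.2],[0,0,-90,0,0,0,0.2]]'
python3 - <<'E'
from h import *
print(sense()['joints'])
for n in ('wrist','top','scene'):
  c=viewer.read_camera(n); cv2.imwrite(f'pics/{n}6.png',c['image'][:,:,::-1])
im=c['image'][150:290,110:350]; cv2.imwrite('pics/s6c.png',cv2.resize(im,None,fx=3,fy=3,interpolation=cv2.INTER_CUBIC)[:,:,::-1])
E
```

```text
time: 6.2
position: [0.5245, 0.1725, 0.1969]
orientation: [-0.001, -0.602, 0.798, 0.0]
contact_force: [0.8, -0.3, -2.5]
grip_width: 0.0439
time: 6.7
position: [0.5262, -0.0079, 0.1971]
orientation: [-0.001, -0.602, 0.799, 0.001]
contact_force: [0.6, 0.0, -1.5]
grip_width: 0.0437
time: 7.2
position: [0.5261, -0.1334, 0.197]
orientation: [-0.001, -0.601, 0.799, 0.001]
contact_force: [-0.5, 0.2, -2.4]
grip_width: 0.0438
time: 7.7
position: [0.5256, -0.1311, 0.1059]
orientation: [-0.002, -0.602, 0.798, 0.001]
contact_force: [-0.7, 0.3, -1.3]
grip_width: 0.0439
[ 1.17051611e-01  2.72816318e-01 -4.54024530e-01 -7.40349864e-04
 -8.48702176e-01 -3.95032090e-01]
```

View pics/s6c.png

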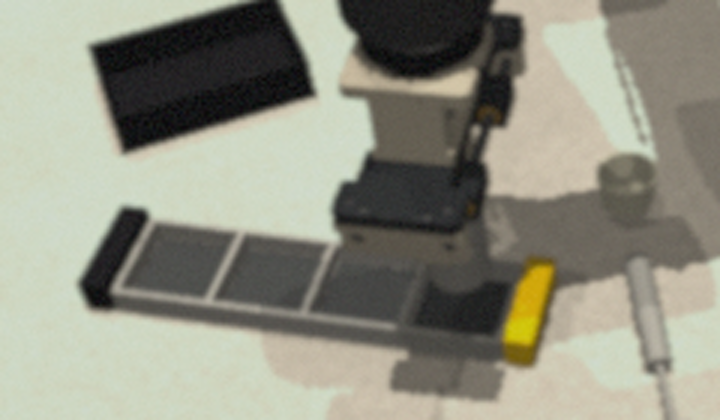

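View pics/wrist6.png

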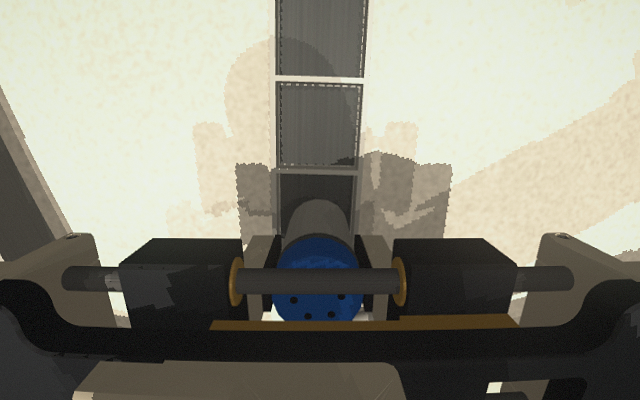

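```bash
python3 - <<'E'
from h import *
c=viewer.read_camera('wrist')
y=np.array([.300,.954]); cc=np.array([.4965,-.231])
for p,o in [((319.5,172),70),((321,80),0)]:
    P=onz(c,p,.022)[:2]; print(P, cc+y*o/1000)
print(onz(c,(318,296),.136)) 
E
```

```text
[ 0.51672108 -0.16263518] [ 0.5175  -0.16422]
[ 0.49647827 -0.22997569] [ 0.4965 -0.231 ]
[ 0.52852599 -0.12684601  0.136     ]
```

The wrist view puts the caddy within 2 mm of my estimate. I'll lower and release.

```bash
python3 -m creep '[[0,0,-12,0,0,0,0.2],[0,0,-24,0,0,0,0.2],[0,0,-36,0,0,0,0.2],[0,0,-43,0,0,0,0.2],[0,0,-45.5,0,0,0,0.2]]'
python3 -m creep '[[0,0,0,0,0,0,0.2],[0,0,0,0,0,0,1],[0,0,0,0,0,0,1],[0,0,0,0,0,0,1],[0,0,0,0,0,0,1]]'
python3 -m creep '[[0,0,0,0,0,0,1],[0,0,0,0,0,0,1],[0,0,10,0,0,0,1],[0,0,25,0,0,0,1],[0,0,45,0,0,0,1]]'
python3 - <<'E'
from h import *
c=viewer.read_camera('wrist'); cv2.imwrite('pics/w7.png',c['image'][:,:,::-1])
E
```

```text
time: 8.4
position: [0.5269, -0.1312, 0.0626]
orientation: [-0.001, -0.602, 0.798, 0.001]
contact_force: [-10.9, 4.6, 24.7]
grip_width: 0.0438
time: 8.9
position: [0.5279, -0.1311, 0.0632]
orientation: [0.0, -0.602, 0.798, -0.0]
contact_force: [0.2, 0.3, 0.3]
grip_width: 0.0699
time: 9.4
position: [0.5273, -0.1311, 0.1086]
orientation: [-0.001, -0.602, 0.798, 0.0]
contact_force: [0.6, -0.3, 0.5]
grip_width: 0.0873
```

View pics/w7.png

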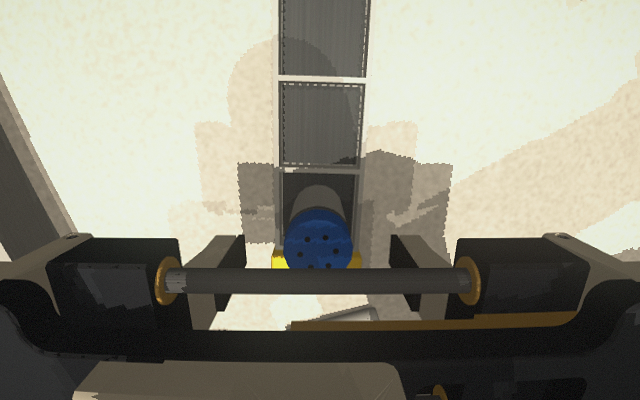

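Blue stands upright in its compartment. Now red at (0.504, 0.273).

```bash
python3 -m creep '[[0,0,30,0,0,0,1],[0,0,60,0,0,0,1],[0,20,80,0,0,0,1],[-5,55,80,0,0,0,1],[-8,95,80,0,0,0,1]]'
python3 -m creep '[[-2,40,0,0,0,0,1],[-4,80,0,0,0,0,1],[-6,120,0,0,0,0,1],[-8,160,0,0,0,0,1],[-10,200,0,0,0,0,1]]'
python3 -m creep '[[-3,40,0,0,0,0,1],[-5,75,0,0,0,0,1],[-6,100,0,0,0,0,1],[-6,109,-10,0,0,0,1],[-6,109,-35,0,0,0,1]]'
python3 -m creep '[[0,0,-5,0,0,0,1],[0,0,-15,0,0,0,1],[0,0,-24,0,0,0,1],[0,0,-24,0,0,0,1],[0,0,-24,0,0,0,1]]'
python3 - <<'E'
from h import *
c=viewer.read_camera('wrist'); cv2.imwrite('pics/w8.png',c['image'][:,:,::-1])
print(proj(c,[[.504,.273,.1],[.4925,.2015,.1],[.4755,.132,.1]]))
E
```

```text
time: 9.95
position: [0.5199, -0.0356, 0.1897]
orientation: [0.001, -0.602, 0.799, -0.0]
contact_force: [0.8, 1.3, 0.3]
grip_width: 0.0878
time: 10.45
position: [0.5095, 0.1656, 0.1891]
orientation: [0.001, -0.602, 0.798, -0.0]
contact_force: [1.5, -0.2, 0.2]
grip_width: 0.088
time: 10.95
position: [0.5048, 0.2751, 0.1547]
orientation: [0.002, -0.603, 0.798, 0.0]
contact_force: [0.3, 0.2, -0.7]
grip_width: 0.0874
time: 11.45
position: [0.5041, 0.2727, 0.1294]
orientation: [0.0, -0.602, 0.798, -0.0]
contact_force: [-0.5, -0.3, -0.6]
grip_width: 0.088
[[317.55711239 238.79333138]
 [302.96994798 126.30124225]
 [296.16869492 -11.18824445]]
```

View pics/w8.png

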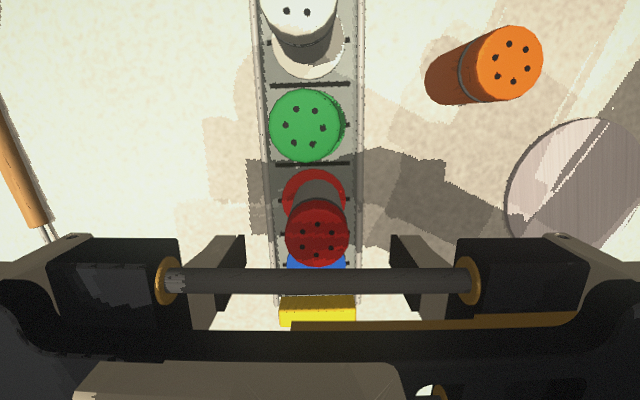

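Red's lid (317,235) is centred between the jaws, and green shows at (305,124) as predicted. Grasping red.

```bash
python3 -m creep '[[0,0,-15,0,0,0,1],[0,0,-30,0,0,0,1],[0,0,-45,0,0,0,1],[0,0,-58,0,0,0,1],[0,0,-60.5,0,0,0,1]]'
python3 -m creep '[[0,0,0,0,0,0,0.2],[0,0,0,0,0,0,0.2],[0,0,0,0,0,0,0.2],[0,0,0,0,0,0,0.2],[0,0,0,0,0,0,0.2]]' 30
python3 -m creep '[[0,0,0,0,0,0,0.2],[0,0,0,0,0,0,0.2],[0,0,0,0,0,0,0.2],[0,0,10,0,0,0,0.2],[0,0,25,0,0,0,0.2]]' 30
python3 -m creep '[[0,0,25,0,0,0,0.2],[0,0,50,0,0,0,0.2],[0,0,75,0,0,0,0.2],[0,0,100,0,0,0,0.2],[0,0,105,0,0,0,0.2]]'
python3 - <<'E'
from h import *
c=viewer.read_camera('wrist'); cv2.imwrite('pics/w9.png',c['image'][:,:,::-1])
E
```

```text
time: 12.0
position: [0.5033, 0.2724, 0.0675]
orientation: [-0.001, -0.602, 0.798, -0.0]
contact_force: [0.0, -0.6, 0.5]
grip_width: 0.088
time: 12.5
position: [0.5039, 0.2731, 0.069]
orientation: [0.0, -0.602, 0.798, 0.0]
contact_force: [-0.1, 0.6, 0.1]
grip_width: 0.0533
time: 13.0
position: [0.503, 0.2723, 0.0932]
orientation: [-0.001, -0.602, 0.798, -0.0]
contact_force: [0.5, 0.2, -1.4]
grip_width: 0.0437
time: 13.5
position: [0.5049, 0.2737, 0.2023]
orientation: [0.003, -0.602, 0.798, 0.0]
contact_force: [-0.8, 0.5, -0.6]
grip_width: 0.0436
```

View pics/w9.png

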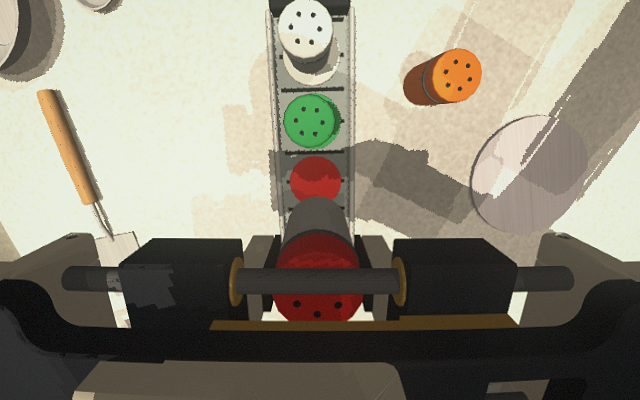

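```bash
python3 -m creep '[[0,-15,0,0,0,0,0.2],[0,-45,0,0,0,0,0.2],[0,-80,0,0,0,0,0.2],[0,-120,0,0,0,0,0.2],[0,-160,0,0,0,0,0.2]]'
python3 -m creep '[[0,-40,0,0,0,0,0.2],[0,-80,0,0,0,0,0.2],[1,-120,0,0,0,0,0.2],[2,-155,0,0,0,0,0.2],[3,-180,0,0,0,0,0.2]]'
python3 -m creep '[[0,-30,0,0,0,0,0.2],[0,-60,0,0,0,0,0.2],[0,-90,0,0,0,0,0.2],[0,-118,0,0,0,0,0.2],[0,-131,0,0,0,0,0.2]]'
python3 -m creep '[[0,0,-20,0,0,0,0.2],[0,0,-45,0,0,0,0.2],[0,0,-70,0,0,0,0.2],[0,0,-85,0,0,0,0.2],[0,0,-90,0,0,0,0.2]]'
python3 - <<'E'
from h import *
c=viewer.read_camera('wrist'); cv2.imwrite('pics/w10.png',c['image'][:,:,::-1])
E
```

```text
time: 14.05
position: [0.5024, 0.1106, 0.1971]
orientation: [-0.001, -0.602, 0.798, 0.0]
contact_force: [0.7, 0.0, -1.5]
grip_width: 0.0434
time: 14.55
position: [0.505, -0.0697, 0.1972]
orientation: [-0.001, -0.602, 0.799, 0.001]
contact_force: [0.6, -0.4, -0.8]
grip_width: 0.0433
time: 15.05
position: [0.5051, -0.2002, 0.197]
orientation: [-0.001, -0.602, 0.799, 0.001]
contact_force: [-0.8, 0.2, -1.9]
grip_width: 0.0434
time: 15.55
position: [0.5046, -0.1979, 0.106]
orientation: [-0.002, -0.602, 0.798, 0.002]
contact_force: [1.1, 0.2, -1.5]
grip_width: 0.0437
```

View pics/w10.png

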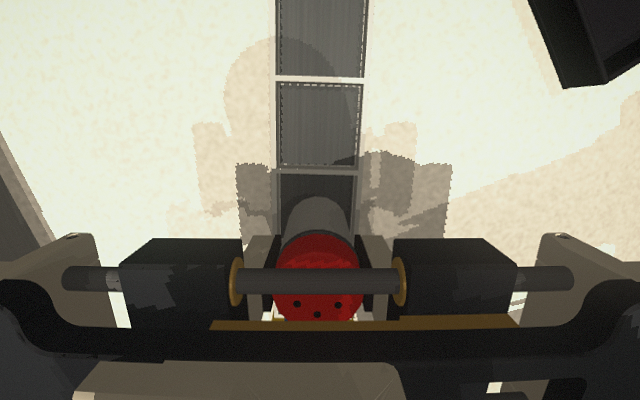

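Alignment matches blue's: the partition is at row 172 and the shaker is centred at column 318. Lowering.

```bash
python3 -m creep '[[0,0,-12,0,0,0,0.2],[0,0,-24,0,0,0,0.2],[0,0,-36,0,0,0,0.2],[0,0,-42,0,0,0,0.2],[0,0,-44,0,0,0,0.2]]'
python3 -m creep '[[0,0,0,0,0,0,0.2],[0,0,0,0,0,0,1],[0,0,0,0,0,0,1],[0,0,0,0,0,0,1],[0,0,0,0,0,0,1]]'
python3 -m creep '[[0,0,0,0,0,0,1],[0,0,0,0,0,0,1],[0,0,10,0,0,0,1],[0,0,25,0,0,0,1],[0,0,45,0,0,0,1]]'
python3 -m creep '[[0,0,30,0,0,0,1],[0,0,60,0,0,0,1],[0,20,80,0,0,0,1],[-5,55,80,0,0,0,1],[-8,95,80,0,0,0,1]]'
python3 - <<'E'
from h import *
c=viewer.read_camera('scene')
im=c['image'][150:290,110:350]; cv2.imwrite('pics/s11.png',cv2.resize(im,None,fx=3,fy=3,interpolation=cv2.INTER_CUBIC)[:,:,::-1])
E
```

```text
time: 16.1
position: [0.5063, -0.1981, 0.0636]
orientation: [-0.001, -0.602, 0.798, 0.0]
contact_force: [-0.1, -1.1, -2.7]
grip_width: 0.0436
time: 16.6
position: [0.507, -0.1981, 0.0649]
orientation: [0.0, -0.602, 0.798, -0.0]
contact_force: [0.4, 0.2, -0.1]
grip_width: 0.0702
time: 17.1
position: [0.5063, -0.1981, 0.1101]
orientation: [-0.001, -0.602, 0.798, 0.0]
contact_force: [-0.1, 0.0, -0.8]
grip_width: 0.0871
time: 17.6
position: [0.4988, -0.1027, 0.1912]
orientation: [0.001, -0.602, 0.799, -0.001]
contact_force: [0.8, 0.9, -0.9]
grip_width: 0.0874
```

View pics/s11.png

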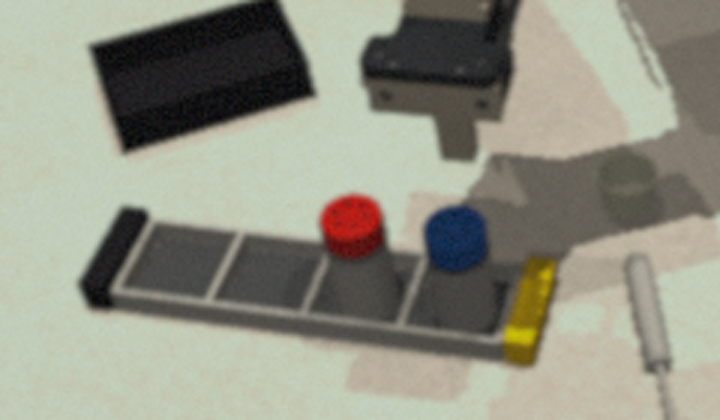

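Red and blue stand upright in compartments 2 and 1. Next is green at (0.4925, 0.2015). The orange look-alike is at about (0.357, 0.195), a good 130 mm away.

```bash
python3 -m creep '[[-1,40,0,0,0,0,1],[-2,80,0,0,0,0,1],[-3,120,0,0,0,0,1],[-4,160,0,0,0,0,1],[-5,200,0,0,0,0,1]]'
python3 -m creep '[[-1,40,0,0,0,0,1],[-1.5,75,0,0,0,0,1],[-1.5,98,0,0,0,0,1],[-1.5,104.5,-10,0,0,0,1],[-1.5,104.5,-35,0,0,0,1]]'
python3 -m creep '[[0,0,-10,0,0,0,1],[0,0,-20,0,0,0,1],[0,0,-26,0,0,0,1],[0,0,-26,0,0,0,1],[0,0,-26,0,0,0,1]]'
python3 - <<'E'
from h import *
c=viewer.read_camera('wrist'); cv2.imwrite('pics/w12.png',c['image'][:,:,::-1])
E
```

```text
time: 18.15
position: [0.4936, 0.0985, 0.1906]
orientation: [0.001, -0.602, 0.798, -0.0]
contact_force: [1.3, 0.7, -0.8]
grip_width: 0.0875
time: 18.65
position: [0.4934, 0.2032, 0.1561]
orientation: [0.002, -0.603, 0.798, -0.0]
contact_force: [0.5, 0.0, -0.9]
grip_width: 0.0874
time: 19.15
position: [0.4926, 0.2013, 0.129]
orientation: [0.0, -0.602, 0.798, -0.0]
contact_force: [0.1, -0.4, 0.2]
grip_width: 0.088
```

View pics/w12.png

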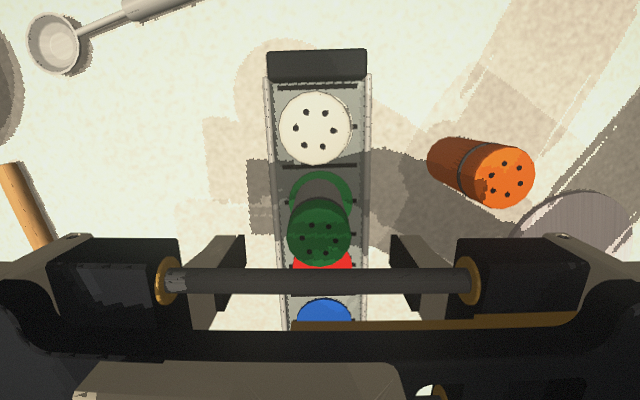

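Green's lid (319,234) is centred, and the orange look-alike (480,172) is well clear of the right jaw. Grasping green.

```bash
python3 -c "
from h import *
c=viewer.read_camera('wrist'); print(onz(c,(315,127),.1),onz(c,(319,236),.1))"
python3 -m creep '[[0,0,-15,0,0,0,1],[0,0,-30,0,0,0,1],[0,0,-45,0,0,0,1],[0,0,-58,0,0,0,1],[0,0,-60,0,0,0,1]]'
python3 -m creep '[[0,0,0,0,0,0,0.2],[0,0,0,0,0,0,0.2],[0,0,0,0,0,0,0.2],[0,0,0,0,0,0,0.2],[0,0,0,0,0,0,0.2]]' 30
python3 -m creep '[[0,0,0,0,0,0,0.2],[0,0,0,0,0,0,0.2],[0,0,0,0,0,0,0.2],[0,0,10,0,0,0,0.2],[0,0,25,0,0,0,0.2]]' 30
python3 -m creep '[[0,0,25,0,0,0,0.2],[0,0,50,0,0,0,0.2],[0,0,75,0,0,0,0.2],[0,0,100,0,0,0,0.2],[0,0,105,0,0,0,0.2]]'
python3 - <<'E'
from h import *
c=viewer.read_camera('wrist'); cv2.imwrite('pics/w13.png',c['image'][:,:,::-1])
E
```

```text
[0.4744948  0.13260478 0.1       ] [0.49120473 0.20005044 0.1       ]
time: 19.75
position: [0.4918, 0.201, 0.0677]
orientation: [-0.001, -0.602, 0.798, -0.0]
contact_force: [0.2, 0.5, -0.3]
grip_width: 0.0877
time: 20.25
position: [0.4924, 0.2015, 0.069]
orientation: [0.0, -0.602, 0.798, 0.0]
contact_force: [0.3, 0.7, -0.1]
grip_width: 0.0531
time: 20.75
position: [0.4915, 0.2008, 0.0932]
orientation: [-0.001, -0.602, 0.798, -0.0]
contact_force: [-0.6, 0.3, -1.8]
grip_width: 0.0434
time: 21.25
position: [0.4934, 0.2021, 0.2019]
orientation: [0.002, -0.602, 0.798, -0.0]
contact_force: [0.6, 0.5, -2.5]
grip_width: 0.0436
```

View pics/w13.png

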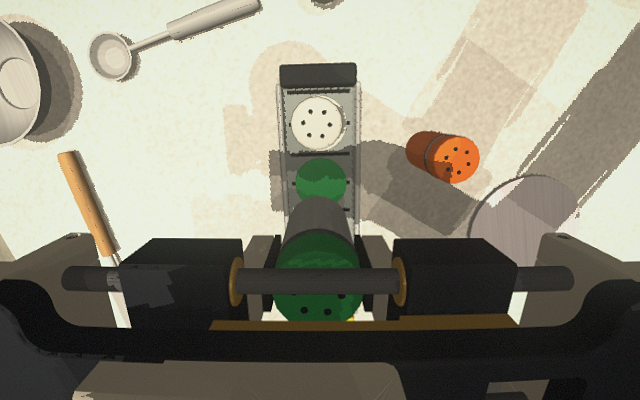

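Green is held with an opening of 43.6 mm, over the rack with its coaster empty at (320,182). Carrying it to compartment 3.

```bash
python3 -m creep '[[0,-15,0,0,0,0,0.2],[0,-45,0,0,0,0,0.2],[0,-80,0,0,0,0,0.2],[0,-120,0,0,0,0,0.2],[0,-160,0,0,0,0,0.2]]'
python3 -m creep '[[0,-40,0,0,0,0,0.2],[-1,-80,0,0,0,0,0.2],[-2,-120,0,0,0,0,0.2],[-4,-155,0,0,0,0,0.2],[-6.5,-180,0,0,0,0,0.2]]'
python3 -m creep '[[0,-30,0,0,0,0,0.2],[0,-60,0,0,0,0,0.2],[0,-90,0,0,0,0,0.2],[0,-115,0,0,0,0,0.2],[0,-125.5,0,0,0,0,0.2]]'
python3 -m creep '[[0,0,-20,0,0,0,0.2],[0,0,-45,0,0,0,0.2],[0,0,-70,0,0,0,0.2],[0,0,-85,0,0,0,0.2],[0,0,-90,0,0,0,0.2]]'
python3 - <<'E'
from h import *
c=viewer.read_camera('wrist'); cv2.imwrite('pics/w14.png',c['image'][:,:,::-1])
E
```

```text
time: 21.8
position: [0.4908, 0.0393, 0.197]
orientation: [-0.001, -0.602, 0.798, 0.0]
contact_force: [1.5, 0.8, -2.7]
grip_width: 0.0435
time: 22.3
position: [0.4839, -0.141, 0.1969]
orientation: [-0.001, -0.602, 0.799, 0.001]
contact_force: [0.6, 0.3, -1.9]
grip_width: 0.0437
time: 22.8
position: [0.4841, -0.266, 0.1967]
orientation: [-0.001, -0.601, 0.799, 0.001]
contact_force: [0.3, 0.4, -2.2]
grip_width: 0.0438
time: 23.3
position: [0.4835, -0.2636, 0.1058]
orientation: [-0.002, -0.602, 0.798, 0.002]
contact_force: [-0.9, -0.2, -2.3]
grip_width: 0.0431
```

View pics/w14.png

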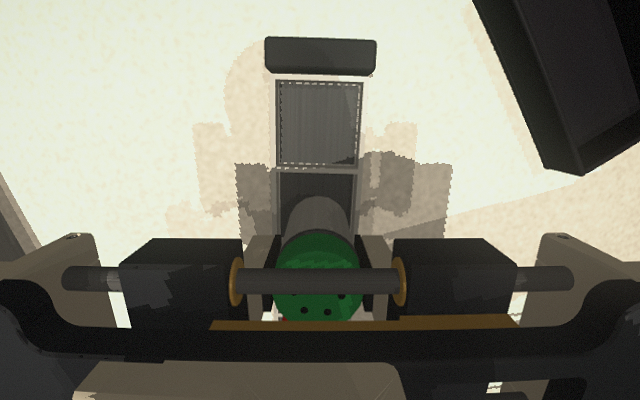

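Same alignment as before (partition at row 169). Placing green.

```bash
python3 -m creep '[[0,0,-12,0,0,0,0.2],[0,0,-24,0,0,0,0.2],[0,0,-36,0,0,0,0.2],[0,0,-42,0,0,0,0.2],[0,0,-44,0,0,0,0.2]]'
python3 -m creep '[[0,0,0,0,0,0,0.2],[0,0,0,0,0,0,1],[0,0,0,0,0,0,1],[0,0,0,0,0,0,1],[0,0,0,0,0,0,1]]'
python3 -m creep '[[0,0,0,0,0,0,1],[0,0,0,0,0,0,1],[0,0,10,0,0,0,1],[0,0,25,0,0,0,1],[0,0,45,0,0,0,1]]'
python3 -m creep '[[0,0,30,0,0,0,1],[0,0,60,0,0,0,1],[0,20,80,0,0,0,1],[-1,55,80,0,0,0,1],[-2,96,80,0,0,0,1]]'
python3 - <<'E'
from h import *
c=viewer.read_camera('scene')
im=c['image'][150:290,110:350]; cv2.imwrite('pics/s15.png',cv2.resize(im,None,fx=3,fy=3,interpolation=cv2.INTER_CUBIC)[:,:,::-1])
E
```

```text
time: 23.85
position: [0.4853, -0.264, 0.0636]
orientation: [-0.001, -0.602, 0.798, 0.001]
contact_force: [-0.5, 0.9, -2.2]
grip_width: 0.0437
time: 24.35
position: [0.4861, -0.2642, 0.065]
orientation: [0.0, -0.602, 0.798, -0.0]
contact_force: [0.8, 0.1, 1.0]
grip_width: 0.0702
time: 24.85
position: [0.4853, -0.264, 0.11]
orientation: [-0.001, -0.602, 0.798, 0.001]
contact_force: [0.8, 0.3, -0.8]
grip_width: 0.0876
time: 25.35
position: [0.484, -0.1677, 0.1911]
orientation: [0.001, -0.602, 0.799, -0.001]
contact_force: [-0.1, 0.2, 0.4]
grip_width: 0.0874
```

View pics/s15.png

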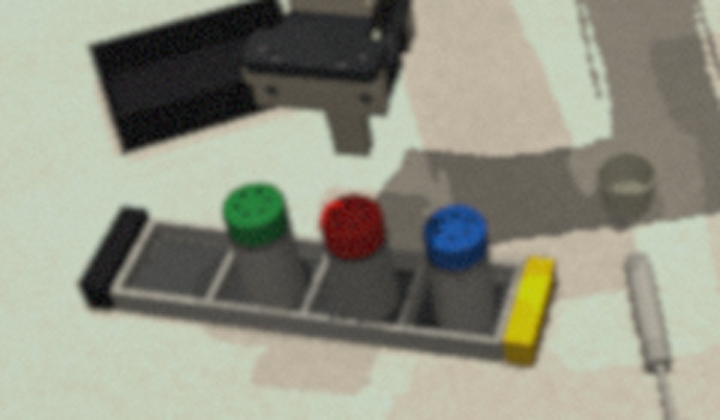

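Three are upright. Now white at (0.4755, 0.1325).

```bash
python3 -m creep '[[-1,40,0,0,0,0,1],[-2,80,0,0,0,0,1],[-4,120,0,0,0,0,1],[-5,160,0,0,0,0,1],[-7,200,0,0,0,0,1]]'
python3 -m creep '[[-1,40,0,0,0,0,1],[-1.5,75,0,0,0,0,1],[-1.5,95,0,0,0,0,1],[-1.5,100.5,-10,0,0,0,1],[-1.5,100.5,-35,0,0,0,1]]'
python3 -m creep '[[0,0,-10,0,0,0,1],[0,0,-20,0,0,0,1],[0,0,-26,0,0,0,1],[0,0,-26,0,0,0,1],[0,0,-26,0,0,0,1]]'
python3 - <<'E'
from h import *
c=viewer.read_camera('wrist'); cv2.imwrite('pics/w16.png',c['image'][:,:,::-1])
E
```

```text
time: 25.9
position: [0.4766, 0.0335, 0.1905]
orientation: [0.001, -0.602, 0.798, -0.0]
contact_force: [1.7, -0.1, -0.0]
grip_width: 0.0877
time: 26.4
position: [0.4765, 0.1339, 0.156]
orientation: [0.002, -0.603, 0.798, -0.0]
contact_force: [-0.3, -0.3, -0.3]
grip_width: 0.0876
time: 26.9
position: [0.4756, 0.1323, 0.129]
orientation: [0.0, -0.602, 0.798, -0.0]
contact_force: [-0.4, -0.6, 1.4]
grip_width: 0.0874
```

View pics/w16.png

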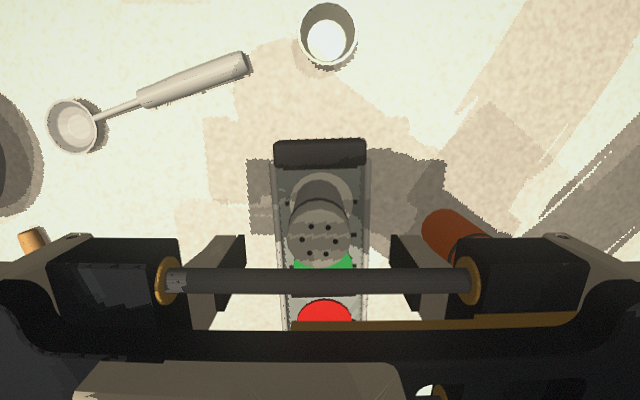

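White's lid (319,234) is centred. The orange look-alike (450,230) is about 127 mm along the jaw axis. The open fingers reach 65 mm, and the gripper body stays above its 90 mm top, so it is clear.

```bash
python3 -m creep '[[0,0,-15,0,0,0,1],[0,0,-30,0,0,0,1],[0,0,-45,0,0,0,1],[0,0,-58,0,0,0,1],[0,0,-60,0,0,0,1]]'
python3 -m creep '[[0,0,0,0,0,0,0.2],[0,0,0,0,0,0,0.2],[0,0,0,0,0,0,0.2],[0,0,0,0,0,0,0.2],[0,0,0,0,0,0,0.2]]' 30
python3 -m creep '[[0,0,0,0,0,0,0.2],[0,0,0,0,0,0,0.2],[0,0,0,0,0,0,0.2],[0,0,10,0,0,0,0.2],[0,0,25,0,0,0,0.2]]' 30
python3 -m creep '[[0,0,25,0,0,0,0.2],[0,0,50,0,0,0,0.2],[0,0,75,0,0,0,0.2],[0,0,100,0,0,0,0.2],[0,0,105,0,0,0,0.2]]'
python3 - <<'E'
from h import *
c=viewer.read_camera('wrist'); cv2.imwrite('pics/w17.png',c['image'][:,:,::-1])
E
```

```text
time: 27.45
position: [0.4749, 0.1321, 0.0678]
orientation: [-0.001, -0.602, 0.798, 0.0]
contact_force: [-0.3, 0.1, 0.1]
grip_width: 0.0877
time: 27.95
position: [0.4754, 0.1325, 0.0689]
orientation: [0.0, -0.602, 0.798, -0.0]
contact_force: [0.8, -0.3, -0.6]
grip_width: 0.053
time: 28.45
position: [0.4744, 0.1319, 0.0933]
orientation: [-0.001, -0.602, 0.798, 0.0]
contact_force: [-0.6, -0.1, -1.9]
grip_width: 0.0436
time: 28.95
position: [0.4765, 0.133, 0.2018]
orientation: [0.002, -0.602, 0.798, -0.0]
contact_force: [1.0, 0.1, -1.2]
grip_width: 0.0435
```

View pics/w17.png

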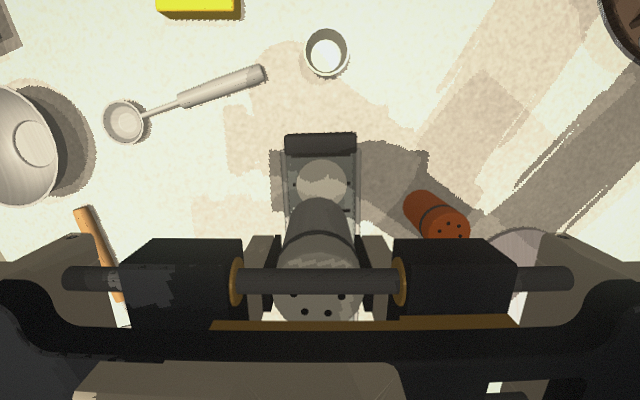

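White is held and orange is undisturbed. Carrying it to compartment 4.

```bash
python3 -m creep '[[0,-15,0,0,0,0,0.2],[0,-45,0,0,0,0,0.2],[0,-80,0,0,0,0,0.2],[0,-120,0,0,0,0,0.2],[0,-160,0,0,0,0,0.2]]'
python3 -m creep '[[-1,-40,0,0,0,0,0.2],[-3,-80,0,0,0,0,0.2],[-5,-120,0,0,0,0,0.2],[-8,-155,0,0,0,0,0.2],[-10.5,-180,0,0,0,0,0.2]]'
python3 -m creep '[[0,-30,0,0,0,0,0.2],[0,-60,0,0,0,0,0.2],[0,-90,0,0,0,0,0.2],[0,-113,0,0,0,0,0.2],[0,-123.5,0,0,0,0,0.2]]'
python3 -m creep '[[0,0,-20,0,0,0,0.2],[0,0,-45,0,0,0,0.2],[0,0,-70,0,0,0,0.2],[0,0,-85,0,0,0,0.2],[0,0,-90,0,0,0,0.2]]'
python3 - <<'E'
from h import *
for n in ('wrist','scene'):
  c=viewer.read_camera(n); cv2.imwrite(f'pics/{n}18.png',c['image'][:,:,::-1])
im=c['image'][130:290,100:340]; cv2.imwrite('pics/s18c.png',cv2.resize(im,None,fx=3,fy=3,interpolation=cv2.INTER_CUBIC)[:,:,::-1])
E
```

```text
time: 29.5
position: [0.4738, -0.0296, 0.1971]
orientation: [-0.001, -0.603, 0.798, 0.001]
contact_force: [0.9, 0.6, -1.8]
grip_width: 0.0437
time: 30.0
position: [0.4628, -0.2099, 0.1968]
orientation: [-0.001, -0.602, 0.799, 0.001]
contact_force: [-0.5, 0.1, -2.1]
grip_width: 0.0436
time: 30.5
position: [0.4631, -0.3328, 0.1965]
orientation: [-0.001, -0.601, 0.799, 0.001]
contact_force: [-0.3, 0.7, -1.6]
grip_width: 0.0437
time: 31.0
position: [0.4627, -0.3303, 0.1057]
orientation: [-0.001, -0.602, 0.798, 0.002]
contact_force: [-0.6, 0.4, -2.5]
grip_width: 0.0435
```

View pics/wrist18.png

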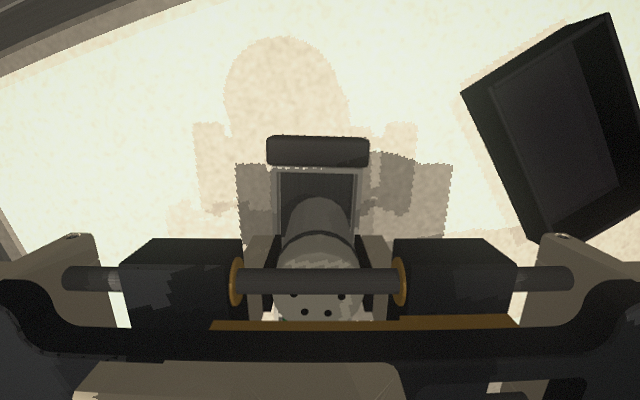

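View pics/s18c.png

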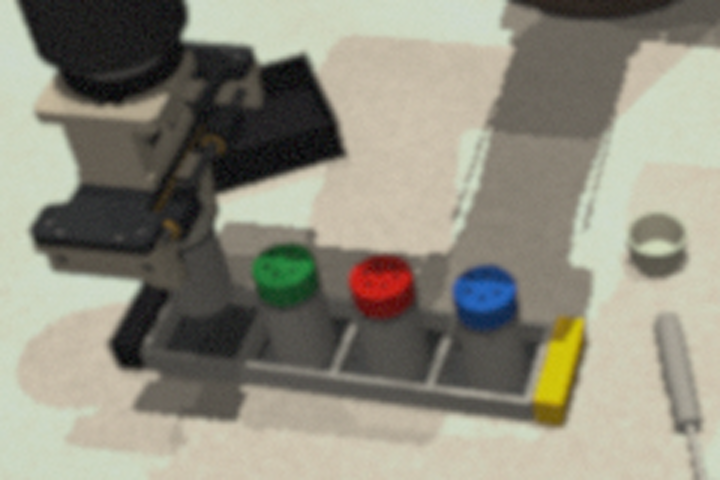

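White is centred over the last compartment. Its walls span about 275–362 at column centre 318. The black tray is low and clear. Placing it.

```bash
python3 -m creep '[[0,0,-12,0,0,0,0.2],[0,0,-24,0,0,0,0.2],[0,0,-36,0,0,0,0.2],[0,0,-42,0,0,0,0.2],[0,0,-44,0,0,0,0.2]]'
python3 -m creep '[[0,0,0,0,0,0,0.2],[0,0,0,0,0,0,1],[0,0,0,0,0,0,1],[0,0,0,0,0,0,1],[0,0,0,0,0,0,1]]'
python3 -m creep '[[0,0,0,0,0,0,1],[0,0,0,0,0,0,1],[0,0,10,0,0,0,1],[0,0,25,0,0,0,1],[0,0,45,0,0,0,1]]'
python3 -m creep '[[0,0,30,0,0,0,1],[0,0,60,0,0,0,1],[0,20,90,0,0,0,1],[0,60,110,0,0,0,1],[0,100,110,0,0,0,1]]'
python3 -m creep '[[0,40,0,0,0,0,1],[0,80,0,0,0,0,1],[0,120,0,0,0,0,1],[0,160,0,0,0,0,1],[0,200,0,0,0,0,1]]'
python3 -m creep '[[0,40,0,0,0,0,1],[0,60,0,0,0,0,1],[0,70,0,0,0,0,1],[0,70,0,0,0,0,1],[0,70,0,0,0,0,1]]'
python3 - <<'E'
from h import *
np.set_printoptions(precision=4,suppress=True)
C={n:viewer.read_camera(n) for n in ('top','scene')}
for n,(a,b,c,d) in {'top':(140,230,335,475),'scene':(170,290,120,310)}.items():
  im=C[n]['image'][a:b,c:d]; cv2.imwrite(f'pics/{n}19.png',cv2.resize(im,None,fx=4,fy=4,interpolation=cv2.INTER_CUBIC)[:,:,::-1])
cc=np.array([.4965,-.231]);y=np.array([.3,.954]);x=np.array([.954,-.3])
for k in ('blue','red','green','white'):
  for n in C:
    for r in finder.place_of(n,f'shaker_{k}_mid')[:1]:
      P=onz(C[n],r['uv'],.049)[:2]-cc; print(k,n,round(r['p'],2),np.round(r['uv']),P@x,P@y)
E
```

```text
time: 31.6
position: [0.4642, -0.3309, 0.0634]
orientation: [-0.001, -0.602, 0.798, 0.001]
contact_force: [-0.3, 0.4, -1.9]
grip_width: 0.0435
time: 32.1
position: [0.4651, -0.3312, 0.065]
orientation: [0.0, -0.602, 0.798, -0.0]
contact_force: [-0.2, -1.6, -0.4]
grip_width: 0.0701
time: 32.6
position: [0.4643, -0.331, 0.11]
orientation: [-0.0, -0.602, 0.798, 0.001]
contact_force: [0.8, -0.8, -0.1]
grip_width: 0.0877
time: 33.1
position: [0.4661, -0.2309, 0.2235]
orientation: [0.002, -0.602, 0.799, -0.002]
contact_force: [0.2, 0.7, 0.1]
grip_width: 0.0876
time: 33.6
position: [0.4645, -0.0296, 0.2206]
orientation: [0.001, -0.602, 0.798, -0.0]
contact_force: [0.6, 0.9, 0.1]
grip_width: 0.0876
time: 34.1
position: [0.4647, 0.0385, 0.2198]
orientation: [0.0, -0.602, 0.798, -0.0]
contact_force: [0.0, -0.6, 0.4]
grip_width: 0.0876
blue top 0.86 [371. 177.] -0.005491696480411756 0.1053984896273035
blue scene 0.91 [264. 241.] 0.004208255622151866 0.11029006159215801
red top 0.7 [397. 183.] 0.0005629699548875418 0.02935015459727902
red scene 0.8 [230. 236.] 0.001756347296445441 0.036437544563555246
green top 0.88 [417. 190.] -0.0008202881927886294 -0.028740004977770187
green scene 0.84 [397. 174.] -0.25010356604735917 0.3669445672864686
white top 0.85 [446. 197.] 0.006175928507917109 -0.11171763264535672
white scene 0.8 [167. 230.] 0.006542017169347386 -0.10071198332068287
```

View pics/top19.png

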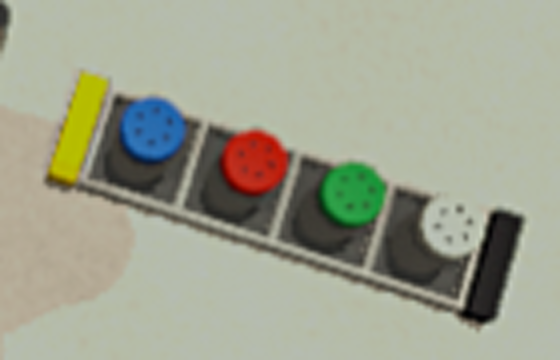

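View pics/scene19.png

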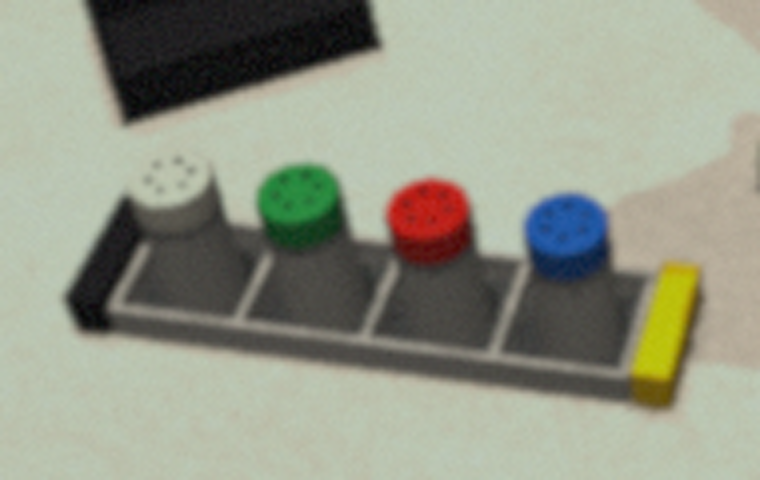

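```bash
python3 - <<'E'
from h import *
np.set_printoptions(precision=4,suppress=True)
C={n:viewer.read_camera(n) for n in ('top','scene')}
cc=np.array([.4965,-.231]);y=np.array([.3,.954]);x=np.array([.954,-.3])
for k,a,b in [('blue',(152,129),(567,222)),('red',(255,161),(430,208)),('green',(353,193),(300,192)),('white',(453,225),(172,178))]:
  p=tri([ray(C['top'],(335+a[0]/4-.4,140+a[1]/4-.4)),ray(C['scene'],(120+b[0]/4-.4,170+b[1]/4-.4))])
  d=p[:2]-cc; print(k,d@x,d@y,p[2])
manip.sign_off()
E
```

```text
blue -0.0014786881475831095 0.10698016528222841 0.09169008158263176
red -0.0004000393248065476 0.034996281339565435 0.09116739666321559
green -0.00038644418482461503 -0.03415319570070448 0.09164032166894907
white 0.000144238864976617 -0.10415833906698303 0.09126347250923302
the job is handed in; nothing more can be done
```

I moved all four shakers from the rack into the caddy and handed the job in at about 34 s of the 123 s allowed. No verdict is reported. From the yellow end they stand blue, red, green, white, the same order as on the rack. I did not touch the orange look-alike.

**Last check:** triangulating the lids from the top and scene pictures put each shaker within about 2 mm of its compartment's centre. The lid tops came out at about 0.091 m against an expected 0.094 m, which is within the camera calibration. The pictures show all four upright, and the arm was well clear with the gripper open.

**What disagreed:**
- **Wrong match:** the point-finding network picked the orange shaker for green in the last scene picture. I discarded that match.
- **Looser fixes:** its other positions were up to about 7 mm off.
- **Firm touch-down:** the blue shaker met the caddy floor with about 27 N, below the limits. I set the other three down slightly higher, with no measurable contact force.

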